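# Interleave two soap bars on the bench scale

### The job

Take the brass weight off the green soap bar on the scale and stand it on the yellow round mat, then lay the blue separator sheet from the sloping rack flat on the green bar. Finally lay the rose soap bar flat on the sheet, so that bar, sheet and bar make one neat stack, centred and lined up lengthwise. The soap is soft, so lower things gently onto it and do not press or drop them; leave the green bar where it is on the scale and do not disturb the black soap, bottles, jar, bowl or spatula.

Things in the scene. Friction and masses are not known exactly. Their poses are not given: they have to be found in the camera images.
- scale: white bench scale, 235 x 200 x 70 mm high, fixed to the table, with a steel square platter (180 x 190 mm, top at 70 mm); origin on the table below the platter's centre; its front with the display faces its -x
- base_soap: pale green soap bar, 150 x 52 x 34 mm high, lying on the scale's platter; origin at the centre of its underside, x along its length, y across, z up
- weight: brass weight, 0.35 kg, 64 mm high, standing on the green bar: round foot 44 mm across and 26 mm high, slim neck, and a round knob 28 mm across from 40 to 64 mm above its underside; origin at the centre of its underside, z up
- mat: yellow round mat on the table, 110 mm across, 3 mm thick, fixed; origin at the centre of its underside; the weight's spot
- rack: fixed grey rack, foot 150 x 100 x 10 mm, origin under its centre. A 34 mm wide bar slopes up to its +x at 32 degrees from level, top face 80 mm above the table over the origin, 6 mm lip at the low end. A red wire hoop 80 mm wide, 8 mm thick, stands square to the slope 88 mm up-slope of the middle, 135 mm tall, so it leans back over the sheet, its top bar above the sheet's middle at z 240 mm
- sheet: stiff blue plastic separator sheet, 156 x 58 x 6 mm, 60 g, lying on the sloping bar with its long side up the slope and both long edges overhanging the bar by 12 mm; origin at the centre of its underside, x along its length (up the slope), y across, z square to its face, so tilted 32 degrees from vertical at first
- rose_soap: rose pink soap bar, 150 x 52 x 34 mm high, about 0.28 kg, lying on the table; origin at the centre of its underside, x along its length, y across, z up; it may lie in either of two places, the black bar being in the other
- black_soap: black soap bar of the same size lying on the table, not to be used; origin and axes as for the rose bar
- pump_a: white pump bottle, 68 mm across, 166 mm high, standing behind the rack and scale; origin at the centre of its underside
- pump_b: another white pump bottle of the same size, behind the scale; origin at the centre of its underside
- jar: amber jar with black cap, 68 mm across, 85 mm high; origin at the centre of its underside
- bowl: white bowl, 110 mm across, 50 mm high; origin at the centre of its underside
- spatula: spatula lying on the table beyond the soap bars, at the left, 200 mm long; origin at its middle, x along its length
Mind the look-alikes: they are no part of the job. Of the things that look like the weight, the largest one is meant.

How it is judged (in metres and radians):
On the way, in this order (a step that is already met when the one before it is completed fails the run):
1. the weight stands upright on the yellow mat, released (horizontal distance between weight and mat below 0.032 m and height (world z) of weight below 0.012 m and angle between weight's own z axis and vertical below 0.1 rad and contact force between the fingers and weight below 0.2 N and linear speed of weight below 0.03 m/s), for 0.2 s.
2. the separator sheet lies flat and lined up on the green bar, released (horizontal distance between sheet and base_soap below 0.015 m and angle between the x axis of sheet and the x axis of base_soap, either way round below 0.15 rad and angle between the z axis of sheet and the z axis of base_soap, either way round below 0.06 rad and z of sheet in the frame of base_soap between 0.03 and 0.044 m and contact force between the fingers and sheet below 0.2 N and linear speed of sheet below 0.03 m/s), for 0.2 s.
3. the rose bar lies flat and lined up on the sheet, released (horizontal distance between rose_soap and base_soap below 0.015 m and angle between the x axis of rose_soap and the x axis of base_soap, either way round below 0.15 rad and angle between the z axis of rose_soap and the z axis of base_soap, either way round below 0.06 rad and (z of rose_soap in the frame of base_soap between 0.036 and 0.044 m or z of rose_soap in the frame of base_soap between 0.07 and 0.078 m) and contact force between the fingers and rose_soap below 0.2 N and linear speed of rose_soap below 0.03 m/s), for 0.2 s.
At the end, for the whole second after the job is handed in: Weight upright, within 32 mm of the mat's centre. Sheet flat on the green bar and rose bar flat on the sheet (0.06 rad), both centred over the green bar within 15 mm and lined up within 0.15 rad, either end first. Green bar on the scale within 30 mm of its start. All released, at rest (all of step 1 and all of step 2 and all of step 3 and distance of base_soap from where it was at the start of the episode below 0.03 m and angle between base_soap's own z axis and vertical below 0.06 rad and contact force between base_soap and scale above 1 N and contact force between sheet and rose_soap above 0.5 N); the robot touches nothing.
It fails at once if the sheet or the rose bar dropped from more than about a centimetre (fast while no finger touches it) ((linear speed of sheet above 0.45 m/s and contact force between the fingers and sheet below 0.05 N) or (linear speed of rose_soap above 0.45 m/s and contact force between the fingers and rose_soap below 0.05 N)).
It fails at once if the green bar pressed with more than 50 N, or something dropped hard on it (contact force between base_soap and sheet above 50 N or contact force between sheet and rose_soap above 50 N or contact force between base_soap and scale above 60 N).
It fails at once if the green bar shifted by more than 30 mm (distance of base_soap from where it was at the start of the episode above 0.03 m).
It fails at once if the rose bar touches the green bar (contact force between rose_soap and base_soap above 0.3 N).
It fails at once if a bystander moved by more than 30 mm (distance of any of black_soap, pump_a, pump_b, jar, bowl, spatula from where it was at the start of the episode above 0.03 m).
It also fails if it takes over 67 s, if anything falls off the work surface, if the arm or the gripper's body presses on something with over 40 N, if the wrist force passes 120 N, or if a joint passes its speed limit or range.

### The arm

A 7-joint arm with a two-finger parallel gripper is mounted at the origin on the work surface. World frame = base frame: x ahead of the robot, y to its left, z up, the work surface at z = 0. Lengths are in mm, angles in rad, forces in N, time in s.
With the tool pointing down it reaches from about 425 to 875 mm from the base axis. Payload 4.7 kg.
Tool frame: the origin (TCP) lies at the centre of the arm's flange, where the gripper is bolted on; the fingertips stand 173 mm ahead of it and the grasp point (between the pads) lies 155 mm ahead of it; z points along the fingers, y is the line along which they close (so a half turn about z gives the same grasp; the last joint's range is limited). The gripper opens to 85 mm and grips with 20 to 120 N. Pads are 22 mm wide; open, the fingers measure 114 mm over their backs; the gripper's body (76 mm by 85 mm) begins 54 mm behind the grasp point. The pads swing forward as they close: fully open they stand 13 mm farther back than shut.
Start: joints at [0.014, 0.321, -0.07, 1.45, 0.023, 1.371, -0.057], TCP at [650.005, -0.017, 404.749] pointing down, gripper open.
Joint ranges: [-2.86, 2.86], [-0.3, 2.09], [-1.38, 1.24], [0.06, 2.45], [-1.56, 4.7], [0.09, 2.05], [-2.69, 2.69]. Speed limits (rad/s): [2.57, 2.57, 3.14, 3.14, 3.14, 3.14, 3.14].

### API

Orientations are given as a unit quaternion [w, x, y, z].
In Python, from workcell import * gives the robot as it stands.
- The arm moves only by the tool jog_arm, never from a script. Its argument "targets" is a list of rows, each a list of 4 numbers: the shift along the tool's x, y, z in mm, then the turn about the tool's z in rad. In form: [[dx, dy, dz, yaw], ...]. A call has 1 to 20 rows; each row is the pose to reach, as a shift and turn from the pose commanded when the call began, along the tool's axes at that moment; what a row does not reach only later rows make up. A row lasts 1/8 s, in which the tool goes at most 62.5 mm and 10.7 degrees, less where a joint would pass 70% of its speed; a pose out of reach is approached as far as the arm can. A call with a gripper value outside its range is refused whole. "claw" is the closure, from -1 (fully open) to 1 (shut), set as the call begins (left out, the last holds). The fingers move at their own pace and stop on an object; the grip force is fixed at half the most. Time passes only in rows, so rows that repeat a pose let the fingers close. It gives the time, the measured TCP pose, the force, the opening and the grip force at its end, in the units of the state.
- sense(): the state, without advancing time (a new reading comes with each control period).
- read_camera(name): name is "scene" or "side" or "wrist"; returns a dict with "frame" (420x560x3 uint8, red, green, blue), "fx", "fy", "cx", "cy" (pixels), "cam_to_world" (4x4, takes a point from camera to world coordinates). Camera axes: x right, y up, looking along -z (the intrinsics and any distortion apply to the point x, -y, -z); pixel columns grow to the right and rows downward; lengths in mm; the calibration is good to about 2 mm. A picture is of the moment at which its call begins. There is no depth.
- hand_in(): hands the job in; it is judged then, once.
The state is a dict: "time_s": time; "qpos": joint angles; "joint_velocities": joint speeds; "joint_torque": joint torques, N m; "tool_pos": TCP position; "eef_rot": TCP orientation; "contact_force": force on the tool from outside, world axes, zero at the start; "wrist_torque": the same for the moment, N m; "grip_width": opening from 0.0 (shut) to 1.0 (fully open); "grip_force": force on a finger pad.
Only numpy, scipy, OpenCV 4.12 (cv2) and the standard library are available. Lean on these libraries where they do the work, as an engineer would, in place of code of your own. Each camera call takes 0.05 s, during which the arm holds its last target. There are 200 camera calls.

## Working session

There is one attempt and no reset: what is moved stays moved. The work goes in short steps, Python scripts to look and compute and a tool call to move; the robot and the scene stay as the last step left them, time stands still between calls to the robot, and variables do not carry over. Pictures are saved under pics/ and viewed, at most 10 in all, crops included, and the job is handed in when it is done.

Besides the shell and the picture viewer there is one more tool, called after ">>>" as name(argument=value, ...) on one line, values as JSON. jog_arm: Moves the arm, as the interface text tells. Its arguments: {"type":"object","properties":{"targets":{"type":"array","items":{"type":"array","items":{"type":"number"}}},"claw":{"type":"number"}},"required":["targets"]}

```bash
mkdir -p pics
cat > h.py <<'E'
from workcell import *
import numpy as np, cv2, pickle
def snap(n,tag):
    c=read_camera(n); pickle.dump(c,open(f'pics/{tag}.pkl','wb')); return c
def save(c,fn,box=None,s=1):
    f=c['frame'][...,::-1]
    if box: f=f[box[1]:box[3],box[0]:box[2]]
    cv2.imwrite('pics/'+fn,cv2.resize(np.ascontiguousarray(f),None,fx=s,fy=s,interpolation=cv2.INTER_CUBIC))
def load(t): return pickle.load(open(f'pics/{t}.pkl','rb'))
def ray(c,u,v):
    T=np.array(c['cam_to_world']); d=np.array([(u-c['cx'])/c['fx'],-(v-c['cy'])/c['fy'],-1]); return T[:3,3],T[:3,:3]@d
def atz(c,u,v,z):
    o,d=ray(c,u,v); return o+d*(z-o[2])/d[2]
def proj(c,p):
    T=np.array(c['cam_to_world']); q=T[:3,:3].T@(np.array(p)-T[:3,3]); return np.array([c['cx']+c['fx']*q[0]/-q[2], c['cy']-c['fy']*q[1]/-q[2]])
def tri(l):
    A=np.zeros((3,3));b=np.zeros(3)
    for c,u,v in l:
        o,d=ray(c,u,v); d=d/np.linalg.norm(d); M=np.eye(3)-np.outer(d,d); A+=M;b+=M@o
    p=np.linalg.solve(A,b)
    return p,[np.round(proj(c,p)-[u,v],1) for c,u,v in l]
E
python3 - <<'E'
from h import *
a=snap('scene','s0');b=snap('side','d0');w=snap('wrist','w0')
print([k for k in a],sense())
for c in (a,b,w): print(np.round(c['cam_to_world'],3),c['fx'],c['cx'],c['cy'], {k:v for k,v in c.items() if k not in('frame','cam_to_world')})
save(a,'s0.png',None,1.4);save(b,'d0.png',None,1.4);save(w,'w0.png',None,1.4)
E
```

```text
['frame', 'fx', 'fy', 'cx', 'cy', 'cam_to_world'] {'time_s': 0.15, 'qpos': array([ 0.01409133,  0.32166185, -0.07007616,  1.45138916,  0.02258204,
        1.37082197, -0.05691341]), 'joint_velocities': array([-2.43565450e-03, -1.04603314e-03,  4.28108308e-04, -3.50140041e-03,
        6.58024165e-05, -5.58239587e-05, -5.39944684e-04]), 'joint_torque': array([ 4.86840745e-04, -4.94090402e+01, -3.82246608e-01, -3.14684451e+01,
        1.31496685e-02,  8.20941757e-03, -6.77807677e-07]), 'tool_pos': array([ 6.49846754e+02, -2.69110639e-02,  4.03871387e+02]), 'eef_rot': array([-5.01995469e-04,  7.07103836e-01,  7.07109332e-01, -5.53195720e-04]), 'contact_force': array([-0.11339825,  0.35624787,  0.82445948]), 'wrist_torque': array([-0.03658867, -0.01845431, -0.00509723]), 'grip_force': 0.0, 'grip_width': 1.0031729463530397}
[[-7.43000e-01 -3.72000e-01  5.56000e-01  1.18264e+03]
 [ 6.69000e-01 -4.25000e-01  6.09000e-01  6.51770e+02]
 [ 1.00000e-02  8.25000e-01  5.65000e-01  6.98579e+02]
 [ 0.00000e+00  0.00000e+00  0.00000e+00  1.00000e+00]] 410.36491064190506 284.28763366677697 210.5154075
[... 184 characters left out ...]
-01 -5.320000e-01  5.000000e-01  6.448640e+02]
 [-4.000000e-03  6.870000e-01  7.270000e-01  1.048111e+03]
 [ 0.000000e+00  0.000000e+00  0.000000e+00  1.000000e+00]] 507.9513142830186 276.01766113116105 208.917793256807 {'fx': 507.9513142830186, 'fy': 507.9513142830186, 'cx': 276.01766113116105, 'cy': 208.917793256807}
[[ 1.00000e+00 -0.00000e+00  2.00000e-03  6.49257e+02]
 [-0.00000e+00  9.54000e-01  2.99000e-01  7.67550e+01]
 [-2.00000e-03 -2.99000e-01  9.54000e-01  3.72328e+02]
 [ 0.00000e+00  0.00000e+00  0.00000e+00  1.00000e+00]] 294.0389790319506 280.82180019624417 213.89522222542158 {'fx': 294.0389790319506, 'fy': 294.0389790319506, 'cx': 280.82180019624417, 'cy': 213.89522222542158}
```

View pics/s0.png

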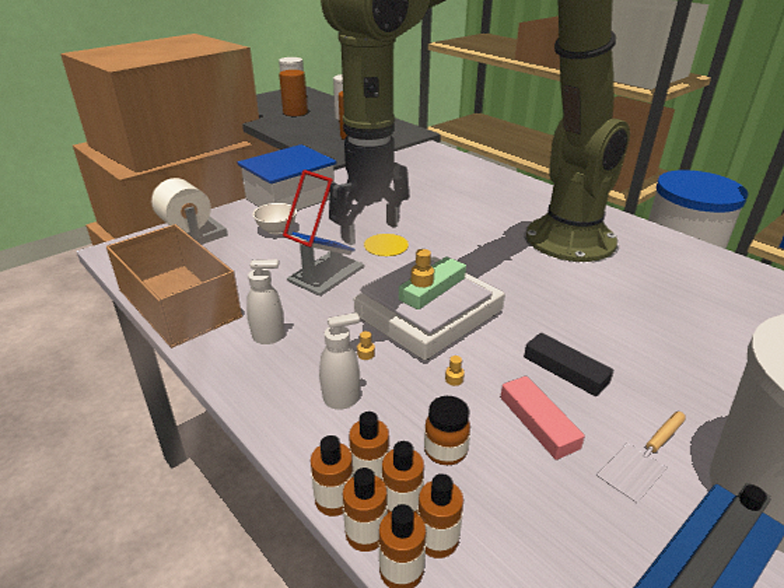

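View pics/d0.png

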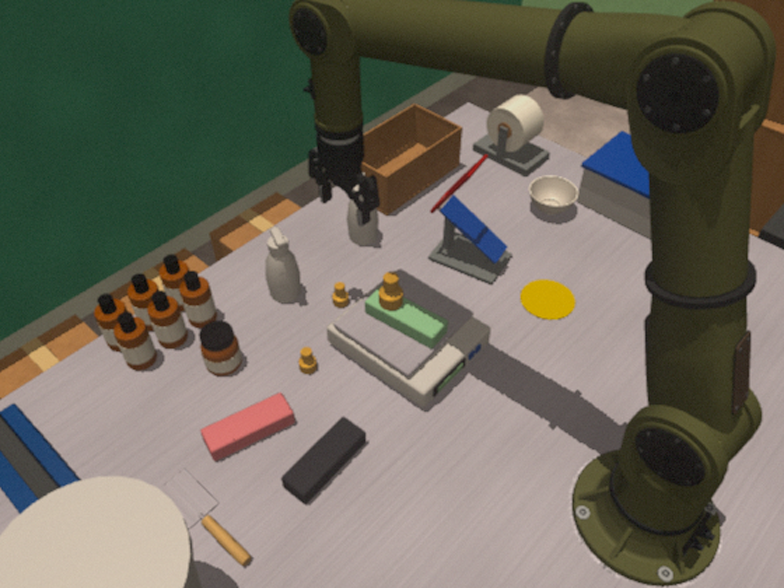

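View pics/w0.png

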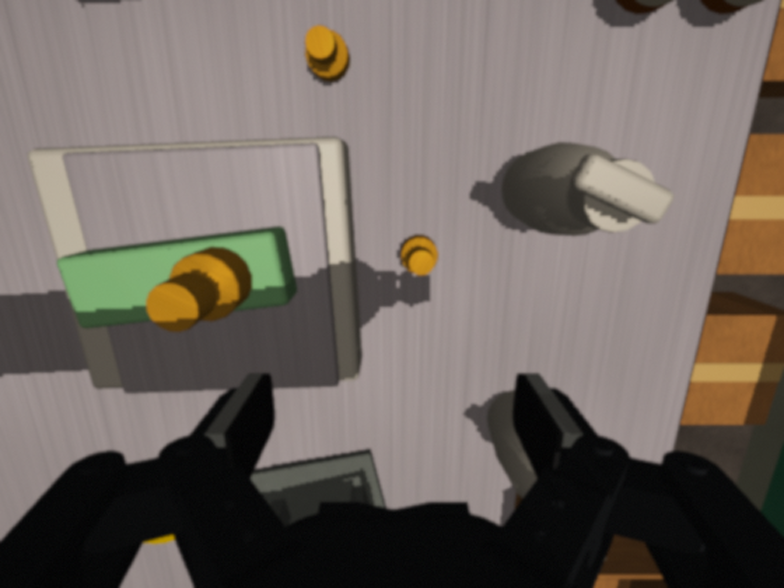

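Brass weights: scene (424,268) on the green bar, (366,345) and (455,371) on the table. The one on the green bar is the largest and the only one on a bar, so it is the one meant. Rose bar is at scene (540,415), side (248,426). The black bar is the other one. I'll enlarge to confirm this and measure.

Run:
```python
from h import *
a,b,w=load('s0'),load('d0'),load('w0')
save(a,'s0c.png',(190,115,390,265),4);save(b,'d0c.png',(225,100,425,250),4)
def blobs(c,lo,hi,mn=40):
    h=cv2.cvtColor(c['frame'],cv2.COLOR_RGB2HSV); m=cv2.inRange(h,lo,hi)
    n,l,s,ce=cv2.connectedComponentsWithStats(m)
    return [(s[i].tolist(),ce[i].round(1).tolist()) for i in range(1,n) if s[i][4]>mn],l
for t,c in (('s',a),('d',b),('w',w)):
    print(t,'yellow',blobs(c,(24,150,80),(32,255,255))[0],'brass',blobs(c,(14,180,80),(23,255,255))[0],'blue',blobs(c,(105,120,60),(120,255,255))[0],'green',blobs(c,(50,60,60),(75,255,255))[0],'rose',blobs(c,(170,80,60),(180,255,255))[0],sep='\n')
```

```text
s
yellow
[([268, 167, 23, 16, 265], [279.1, 174.4])]
brass
[([304, 302, 15, 15, 55], [309.8, 309.3]), ([250, 312, 26, 14, 80], [261.2, 319.5]), ([273, 332, 8, 17, 42], [276.7, 340.0])]
blue
[([170, 103, 70, 28, 1053], [204.1, 116.3]), ([469, 121, 65, 31, 1486], [500.9, 136.0]), ([224, 169, 14, 6, 41], [229.5, 171.8]), ([453, 346, 72, 74, 1590], [490.4, 385.2]), ([509, 366, 51, 54, 1298], [536.8, 395.7])]
green
[([285, 184, 48, 37, 741], [309.3, 202.1])]
rose
[]
d
yellow
[([372, 200, 38, 28, 813], [390.8, 213.7])]
brass
[([113, 189, 8, 12, 46], [116.7, 194.5]), ([121, 189, 14, 12, 50], [128.1, 194.3]), ([274, 195, 10, 8, 50], [278.4, 198.5]), ([102, 199, 11, 15, 55], [107.3, 206.0]), ([91, 206, 10, 13, 54], [94.9, 210.7]), ([271, 206, 15, 9, 52], [276.2, 211.4]), ([68, 213, 22, 19, 112], [78.6, 222.5]), ([105, 216, 16, 12, 44], [110.4, 221.8])]
blue
[([416, 94, 48, 47, 1140], [442.9, 117.3]), ([315, 140, 47, 48, 784], [338.0, 163.4]), ([0, 289, 56, 58, 910], [27.0, 318.3]), ([0, 322, 27, 44, 522], [10.2, 346.4])]
green
[([0, 0, 226, 243, 38747], [95.5, 93.5]), ([336, 0, 37, 4, 82], [358.6, 0.8]), ([257, 41, 65, 48, 1594], [279.5, 60.3]), ([261, 207, 58, 41, 821], [292.8, 228.2])]
rose
[]
w
yellow
[([105, 382, 20, 6, 59], [115.6, 384.5])]
brass
[([219, 19, 30, 37, 757], [232.6, 36.5]), ([287, 169, 25, 27, 515], [299.0, 181.8]), ([122, 180, 50, 40, 943], [151.3, 196.5]), ([105, 201, 38, 35, 1011], [123.3, 218.3])]
blue
[]
green
[([41, 163, 165, 71, 5562], [117.7, 195.7])]
rose
[]
```

View pics/s0c.png

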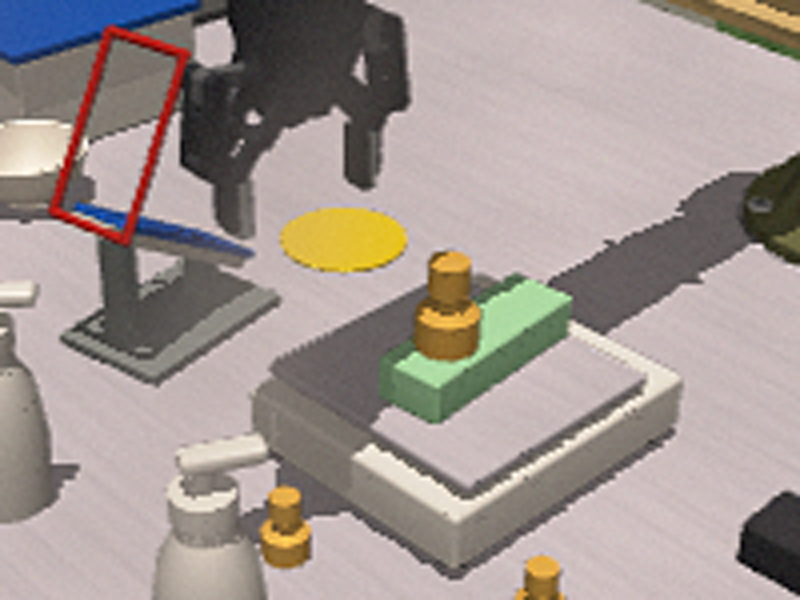

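View pics/d0c.png

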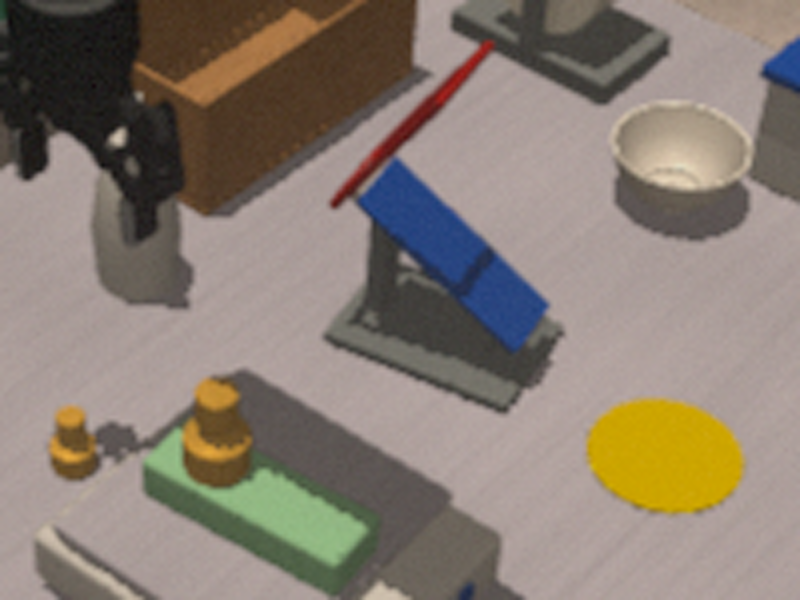

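The crop confirms it. The weight on the green bar (scene crop 448,305; side crop 217,435) is clearly larger than the ones on the table. Also visible: mat at (344,240)/(665,455), and the sheet with its low end towards the robot and the hoop behind it. Now the fit.

Run:
```python
from h import *
from scipy.optimize import least_squares
a,b,w=load('s0'),load('d0'),load('w0')
S=lambda x,y:(a,x/4+189.6,y/4+114.6); D=lambda x,y:(b,x/4+224.6,y/4+99.6); W=lambda x,y:(w,x/1.4-.2,y/1.4-.2)
def P(n,*l): p,r=tri(l); print(n,p.round(1),[x.tolist() for x in r])
P('mat',S(344,240),D(665,455))
P('knobtop',S(450,260),D(217,389),W(173,306))
P('foot',S(447,338),D(217,463))
P('g1',S(572,296),D(335,562)); P('g2',S(517,277),D(378,520),W(58,257)); P('g3',S(437,386),D(147,467));P('g4',S(382,360),D(180,430))
P('hoopTL',S(110,30),D(488,45));P('hoopTR',S(187,54),D(488,45))
P('sheetlow near',S(252,254),D(515,352));P('sheethigh far',S(76,206),D(397,158)); P('lowfar',S(252,252),D(549,306))
def fit(model,obs,x0):
    f=lambda x:np.concatenate([proj(c,model(x,k))-[u,v] for k,(c,u,v) in obs])
    r=least_squares(f,x0,loss='soft_l1'); print(r.x.round(3),r.fun.reshape(-1,2).round(1).tolist()); return r.x
def soap(x,k): cy,sy=np.cos(x[3]),np.sin(x[3]); return [x[0]+cy*k[0]-sy*k[1],x[1]+sy*k[0]+cy*k[1],x[2]+k[2]]
# which corner is which: estimate from g points
h=34
obs=[((-75,26,h),S(572,296)),((-75,-26,h),S(517,277)),((75,26,h),S(437,387)),((75,-26,h),S(382,360)),((-75,26,h),D(335,562)),((-75,-26,h),D(378,520)),((75,26,h),D(147,467)),((75,-26,h),D(180,430)),((75,26,0),S(437,420)),((-75,26,0),D(335,590))]
print('green');fit(soap,obs,[550,0,70,0])
t=np.radians(32);c,s=np.cos(t),np.sin(t)
def rack(x,k): # k = along slope, across, normal above bar top face
    X=k[0]*c-k[2]*s; Z=80+k[0]*s+k[2]*c; cy,sy=np.cos(x[2]),np.sin(x[2]); return [x[0]+cy*X-sy*k[1],x[1]+sy*X+cy*k[1],Z]
o=x0=None
obs=[((88,40,135),S(187,54)),((88,-40,135),S(110,28)),((78,-29,6),D(397,158)),((78,29,6),D(357,195)),((-78,-29,6),D(549,306)),((-78,29,6),D(515,352)),((78,-29,6),S(76,205)),((-78,29,6),S(253,250))]
print('rack');fit(rack,obs,[700,-200,0])
```

```text
mat [ 370.2 -284.4   -0.6] [[0.1, 0.1], [0.1, -0.2]]
knobtop [532.3   6.9 168. ] [[0.3, 0.3], [-0.6, 0.2], [-1.2, 3.1]]
foot [530.1   5.9 106. ] [[0.5, 0.6], [0.3, -0.8]]
g1 [422.7  18.  103.4] [[-0.1, -0.1], [-0.0, 0.1]]
g2 [429.9  -4.  110.4] [[6.3, 0.3], [-7.0, 2.1], [5.1, 29.2]]
g3 [565.4  33.4  97.7] [[0.5, 0.6], [0.3, -0.7]]
g4 [573.9  -7.4  98.3] [[1.2, 1.4], [0.7, -1.8]]
hoopTL [ 573.3 -306.9  237.7] [[0.1, 0.2], [0.1, -0.3]]
hoopTR [ 549.1 -265.2  245.9] [[-3.9, -6.3], [-2.1, 7.8]]
sheetlow near [ 488.6 -259.8   40.3] [[0.2, 0.2], [0.1, -0.3]]
sheethigh far [ 627.7 -288.6  121.6] [[0.0, 0.0], [0.0, -0.1]]
lowfar [ 484.2 -282.2   48.3] [[-3.1, -4.5], [-2.1, 5.9]]
green
[4.98679e+02 3.19900e+00 6.77060e+01 1.36000e-01] [[0.6, 0.3], [-0.7, -1.2], [0.9, 0.6], [-0.8, -0.0], [0.3, 1.1], [1.0, -1.6], [-2.5, -1.4], [1.3, -4.2], [0.5, 3.0], [-0.3, 2.9]]
rack
[ 561.227 -271.353   25.324] [[1.2, -0.5], [-0.1, -0.8], [-0.3, -1.4], [-0.2, 0.4], [0.1, -0.7], [-0.3, -0.4], [-0.2, -1.0], [0.9, 0.6]]
```

Measured so far:

| Item | Position (mm) | Check |
|---|---|---|
| Weight | (531, 6), top at 168 | 70+34+64 = 168 ✓ |
| Mat | (370, -284) | height near 0 ✓ |
| Rack | (561, -271), yaw 0.19 | – |
| Green bar | about (499, 3), yaw about 0.13 | – |

Next I grip the knob at about z 156.

>>> jog_arm(targets=[[3,-60,0,0],[6,-119,0,0],[6,-119,40,0],[6,-119,70,0],[6,-119,85,0],[6,-119,95,0],[6,-119,95,0],[6,-119,95,0]], claw=-1)

```text
time_s: 1.15
tool_pos: [531.6, 6.0, 310.6]
eef_rot: [0.001, 0.707, 0.707, 0.001]
contact_force: [0.3, -0.5, -0.7]
grip_width: 1.001
grip_force: 0.0
```

>>> jog_arm(targets=[[0,0,0,0],[0,0,0,0],[0,0,0,0],[0,0,0,0],[0,0,0,0],[0,0,0,0]], claw=1)

```text
time_s: 1.9
tool_pos: [531.3, 6.0, 310.2]
eef_rot: [0.0, 0.707, 0.707, 0.0]
contact_force: [1.5, 0.8, 2.6]
grip_width: 0.309
grip_force: 58.8
```

>>> jog_arm(targets=[[0,0,-10,0],[0,0,-30,0],[0,0,-60,0],[0,0,-60,0]])

```text
time_s: 2.4
tool_pos: [531.5, 6.0, 371.5]
eef_rot: [0.001, 0.707, 0.707, 0.001]
contact_force: [0.4, 0.2, -3.8]
grip_width: 0.306
grip_force: 59.5
```

>>> jog_arm(targets=[[-40,-22,0,0],[-90,-50,0,0],[-140,-78,0,0],[-190,-105,0,0],[-240,-133,0,0],[-280,-155,0,0],[-290,-161,0,0],[-290,-161,50,0],[-290,-161,100,0],[-290,-161,140,0],[-290,-161,155,0],[-290,-161,158,0],[-290,-161,160,0],[-290,-161,161,0],[-290,-161,161,0]])

```text
time_s: 4.28
tool_pos: [370.4, -284.3, 209.6]
eef_rot: [0.001, 0.707, 0.707, 0.0]
contact_force: [0.2, -0.2, -2.8]
grip_width: 0.309
grip_force: 59.9
```

>>> jog_arm(targets=[[0,0,1,0],[0,0,2,0],[0,0,2,0]])

```text
time_s: 4.65
tool_pos: [370.7, -284.5, 209.0]
eef_rot: [0.001, 0.707, 0.707, 0.0]
contact_force: [-2.8, 1.8, 11.5]
grip_width: 0.309
grip_force: 61.2
```

Contact made. I release, lift and take pictures.

>>> jog_arm(targets=[[0,0,-1,0],[0,0,-1,0],[0,0,-1,0],[0,0,-1,0],[0,0,-1,0]], claw=-1)

```text
time_s: 5.28
tool_pos: [370.0, -284.0, 207.6]
eef_rot: [-0.0, 0.707, 0.707, -0.0]
contact_force: [0.5, -0.4, 0.6]
grip_width: 1.002
grip_force: 0.0
```

>>> jog_arm(targets=[[0,0,-40,0],[0,0,-100,0],[0,0,-160,0],[40,20,-190,0],[90,50,-190,0],[150,90,-190,0],[200,120,-190,0],[230,150,-190,0],[230,150,-190,0]])

```text
time_s: 6.4
tool_pos: [521.6, -49.9, 397.2]
eef_rot: [-0.001, 0.705, 0.71, 0.0]
contact_force: [-0.2, -1.3, -0.6]
grip_width: 1.006
grip_force: 0.0
```

Run:
```python
from h import *
print(sense()['tool_pos'],sense()['qpos'].round(2))
a=snap('scene','s1');b=snap('side','d1');w=snap('wrist','w1')
f=cv2.resize(w['frame'],None,fx=800/560,fy=800/560,interpolation=cv2.INTER_CUBIC)[...,::-1]; cv2.imwrite('pics/w1.png',f)
```

```text
[521.59021376 -49.94680154 397.15374336] [ 0.09  0.06 -0.04  1.77  0.    1.31  0.05]
```

View pics/w1.png

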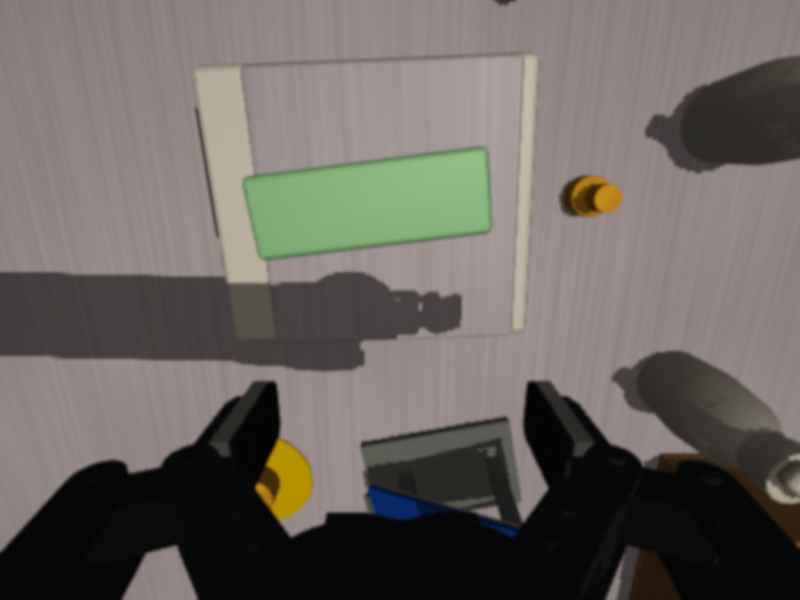

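The wrist view shows the green bar clear, with its top corners at (244,178), (487,148), (491,232) and (261,258). The platter corners are at (243,66), (524,55), (515,333) and (272,338). I work out the poses of green bar, scale and sheet, and check the weight.

Run:
```python
from h import *
a,b,w=load('s1'),load('d1'),load('w1'); k=1.4286
G=[atz(w,x/k,y/k,104)[:2] for x,y in((244,178),(487,148),(491,232),(261,258))]
print('green',np.round(G,1).tolist(),np.mean(G,0).round(1),cv2.minAreaRect(np.float32(G)))
Q=[atz(w,x/k,y/k,70)[:2] for x,y in((243,66),(524,55),(515,333),(272,338))]
print('platter',np.round(Q,1).tolist(),np.mean(Q,0),cv2.minAreaRect(np.float32(Q)))
Q=[atz(w,x/k,y/k,62)[:2] for x,y in((195,68),(537,55),(523,330),(236,340))]
print('scale',np.round(Q,1).tolist())
# colour masks
def cont(c,lo,hi,roi):
    m=cv2.inRange(cv2.cvtColor(c['frame'],cv2.COLOR_RGB2HSV),lo,hi); z=np.zeros_like(m); x0,y0,x1,y1=roi; z[y0:y1,x0:x1]=m[y0:y1,x0:x1]; return z
for n,c,roi in(('green scene',a,(270,170,345,230)),('green side',b,(250,190,330,260))):
    m=cont(c,(50,50,90),(80,255,255),roi); ys,xs=np.nonzero(m); 
    hull=cv2.approxPolyDP(cv2.convexHull(np.argwhere(m)[:,::-1].astype(np.int32)),2.5,True)[:,0]; print(n,hull.tolist())
# rose: top face brightest
for n,c,roi in(('rose s',a,(340,250,430,340)),('rose d',b,(130,270,220,340))):
    hsv=cv2.cvtColor(c['frame'],cv2.COLOR_RGB2HSV); print(hsv[(298,386) if c is a else (303,178)])
    m=cont(c,(0,70,60),(8,255,255),roi)|cont(c,(168,70,60),(180,255,255),roi)
    hull=cv2.approxPolyDP(cv2.convexHull(np.argwhere(m)[:,::-1].astype(np.int32)),2.0,True)[:,0]; print(n,m.astype(bool).sum(),hull.tolist())
f=np.hstack([cv2.resize(a['frame'][100:340,180:440],(0,0),fx=1.5,fy=1.5,interpolation=2),cv2.resize(b['frame'][120:360,140:400],(0,0),fx=1.5,fy=1.5,interpolation=2)])
cv2.imwrite('pics/c1.png',f[...,::-1])
```

```text
green [[425.3, 20.3], [569.2, 37.1], [574.7, -11.6], [430.6, -28.0]] [500.    4.4] ((499.935546875, 4.549842834472656), (145.05026245117188, 49.06513595581055), 6.491346836090088)
platter [[419.9, 87.1], [595.3, 93.2], [604.8, -91.6], [421.4, -95.9]] [510.37137501  -1.80249437] ((510.97027587890625, -1.266265869140625), (183.51292419433594, 185.03147888183594), 1.3165364265441895)
scale [[386.2, 87.7], [605.7, 95.1], [613.1, -92.3], [390.5, -100.8]]
green scene [[332, 189], [330, 199], [301, 219], [285, 213], [285, 204], [311, 187], [321, 184]]
green side [[318, 232], [306, 247], [266, 225], [261, 216], [273, 205], [315, 226]]
[  1 110 235]
rose s 1696 [[414, 320], [396, 327], [357, 283], [359, 274], [376, 269], [416, 309]]
[  2 125 212]
rose d 1624 [[210, 300], [155, 328], [152, 327], [143, 308], [199, 280], [208, 292]]
```

View pics/c1.png

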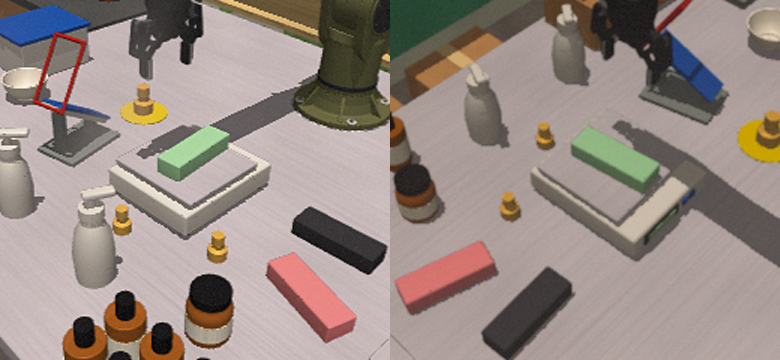

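The weight stands on the mat: (143,100) in the left view, (770,130) in the right. The green bar is at (500, 4.5), yaw 0.115. Next I verify the rack pose against the new wrist view and fit the rose bar.

Run:
```python
from h import *
from scipy.optimize import least_squares
a,b,w=load('s1'),load('d1'),load('w1'); k=1.4286
t=np.radians(32);c,s=np.cos(t),np.sin(t)
R=lambda x,X,Y:(x[0]+np.cos(x[2])*X-np.sin(x[2])*Y,x[1]+np.sin(x[2])*X+np.cos(x[2])*Y)
x=(561.2,-271.4,.191)
P=lambda q:[*R(x,q[0]*c-q[2]*s,q[1]),80+q[0]*s+q[2]*c]
print('foot',[(proj(w,[*R(x,X,50),10])*k).round() for X in(-75,75)],'seen 362,443 507,419')
print('foot from px',[atz(w,u/k,v/k,10).round(1) for u,v in((362,443),(507,419))],'model',[np.round(R(x,X,50),1) for X in(-75,75)])
print('sheet',[(proj(w,P(q))*k).round() for q in((-78,29,6),(78,29,6),(-78,29,0))],'seen 369,487')
print('grip',np.round(P((-54,0,3)),1))
hs=[[414,320],[396,327],[357,283],[359,274],[376,269],[416,309]]; hd=[[210,300],[155,328],[143,308],[199,280],[208,292]]
def res(p,full=False):
    out=[]
    for cam,h in((a,hs),(b,hd)):
        q=np.array([proj(cam,[*R(p,X,Y),Z]) for X in(-75,75) for Y in(-26,26) for Z in(0,34)])
        m=cv2.convexHull(q.astype(np.float32))
        out+=[cv2.pointPolygonTest(m,(float(u),float(v)),True) for u,v in h]
        hh=cv2.convexHull(np.float32(h)); out+=[cv2.pointPolygonTest(hh,tuple(map(float,v[0])),True) for v in m]
    return np.array((out+[0]*40)[:40])
best=None
for y0 in np.arange(-1.5,1.6,.3):
    p0=np.r_[(atz(a,386,297,25)[:2]),y0]; r=least_squares(res,p0,diff_step=1e-4,x_scale=[10,10,.1])
    if best is None or r.cost<best.cost: best=r
print('rose',best.x.round(3),best.cost,best.fun.round(1)[:24]); print(sense()['tool_pos'],sense()['qpos'].round(2))
```

```text
foot [array([360., 447.]), array([510., 423.])] seen 362,443 507,419
foot from px [array([ 480.3, -231.4,   10. ]), array([ 621.7, -204. ,   10. ])] model [array([ 478.1, -236.5]), array([ 625.3, -208.1])]
sheet [array([367., 488.]), array([537., 541.]), array([371., 484.])] seen 369,487
grip [ 514.7 -280.4   53.9]
rose [568.355 321.247  -1.848] 30.400652878715334 [ 1.   1.1  0.9  1.3  1.4  1.1 -2.4 -1.4 -1.9 -1.1 -1.7 -2.4  0.9  0.6
  0.1  1.3  0.8 -1.7 -2.8 -1.1 -2.9 -2.5 -1.4  0. ]
[519.63038623 -54.97826903 397.41585077] [ 0.09  0.06 -0.04  1.77  0.    1.31  0.05]
```

>>> jog_arm(targets=[[-10,0,-40,-0.18],[-40,0,-60,-0.36],[-70,0,-60,-0.54],[-100,-2,-60,-0.72],[-130,-3,-60,-0.9],[-160,-4,-60,-1.08],[-190,-5,-60,-1.26],[-215,-5,-60,-1.44],[-225,-5,-60,-1.62],[-225,-5,-60,-1.762],[-225,-5,-60,-1.762],[-225,-5,-60,-1.762]])

```text
time_s: 8.05
tool_pos: [514.4, -279.5, 457.9]
eef_rot: [0.0, -0.094, 0.996, -0.0]
contact_force: [-0.6, 0.1, -0.2]
grip_width: 1.004
grip_force: 0.0
```

>>> jog_arm(targets=[[0,0,50,0],[0,0,100,0],[0,0,140,0],[0,0,170,0],[0,0,195,0],[0,0,215,0],[0,0,215,0],[0,0,215,0]])

```text
time_s: 9.05
tool_pos: [515.3, -279.2, 243.7]
eef_rot: [0.001, -0.095, 0.995, -0.0]
contact_force: [-0.0, -0.4, -0.1]
grip_width: 1.001
grip_force: 0.0
```

Run:
```python
from h import *
s=sense();print(s['tool_pos'],s['qpos'].round(2),s['contact_force'],s['eef_rot'].round(4))
a=snap('scene','s2');b=snap('side','d2');w=snap('wrist','w2')
A=a['frame'][95:245,170:300];B=b['frame'][90:240,290:420]
f=np.hstack([cv2.resize(A,(0,0),fx=3,fy=3,interpolation=2),cv2.resize(B,(0,0),fx=3,fy=3,interpolation=2)])
cv2.imwrite('pics/c2.png',f[...,::-1])
```

```text
[ 515.33098144 -279.23794155  243.72874889] [ 0.39  0.32  0.07  1.8  -0.03  1.03  2.23] [-0.01874631 -0.42998029 -0.06111754] [ 6.000e-04 -9.510e-02  9.955e-01 -4.000e-04]
```

View pics/c2.png

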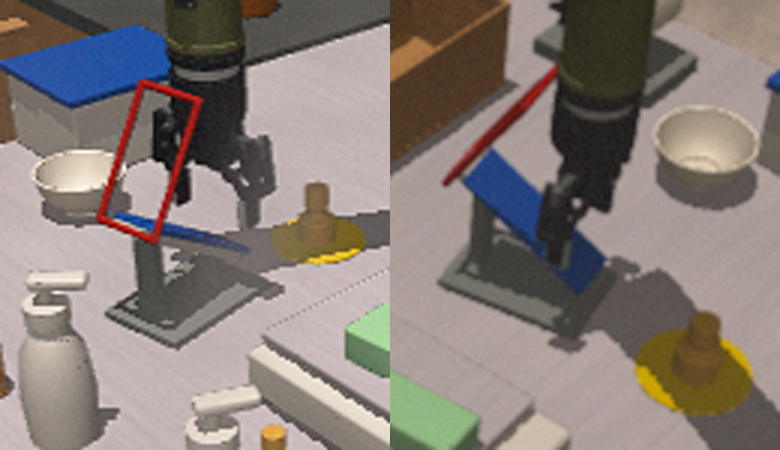

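The gripper stands over the low part of the sheet with clearance to the hoop: left view (215,150), right view (575,180). I descend 38 mm and grip.

>>> jog_arm(targets=[[0,0,15,0],[0,0,28,0],[0,0,38,0],[0,0,38,0]])

```text
time_s: 9.7
tool_pos: [514.5, -278.7, 203.2]
eef_rot: [-0.001, -0.095, 0.995, 0.001]
contact_force: [0.7, 0.5, 0.5]
grip_width: 1.003
grip_force: 0.0
```

>>> jog_arm(targets=[[0,0,0,0],[0,0,0,0],[0,0,0,0],[0,0,0,0],[0,0,0,0]], claw=1)

```text
time_s: 10.32
tool_pos: [515.4, -279.3, 205.7]
eef_rot: [0.001, -0.095, 0.995, -0.0]
contact_force: [-0.4, 0.4, 6.6]
grip_width: 0.66
grip_force: 64.1
```

Gripped. I lift along the normal of the slope and back away from the hoop.

>>> jog_arm(targets=[[3,0,-4,0],[7,0,-10,0],[14,0,-20,0],[28,0,-38,0],[50,0,-60,0],[80,0,-80,0],[80,0,-90,0],[80,0,-90,0]])

```text
time_s: 11.32
tool_pos: [436.9, -294.3, 296.0]
eef_rot: [0.001, -0.095, 0.995, -0.001]
contact_force: [0.6, 0.9, -0.6]
grip_width: 0.662
grip_force: 63.7
```

Run:
```python
from h import *
s=sense();print(s['tool_pos'],s['qpos'].round(2),s['contact_force'],s['grip_width'])
a=snap('scene','s3');b=snap('side','d3')
A=a['frame'][75:225,150:300];B=b['frame'][60:210,290:440]
f=np.hstack([cv2.resize(A,(0,0),fx=2.6,fy=2.6,interpolation=2),cv2.resize(B,(0,0),fx=2.6,fy=2.6,interpolation=2)])
cv2.imwrite('pics/c3.png',f[...,::-1])
```

```text
[ 436.92359184 -294.27558417  295.96226719] [ 0.45  0.14  0.1   1.9  -0.02  1.1   2.32] [ 0.58160691  0.92508441 -0.60893647] 0.662200505392271
```

View pics/c3.png

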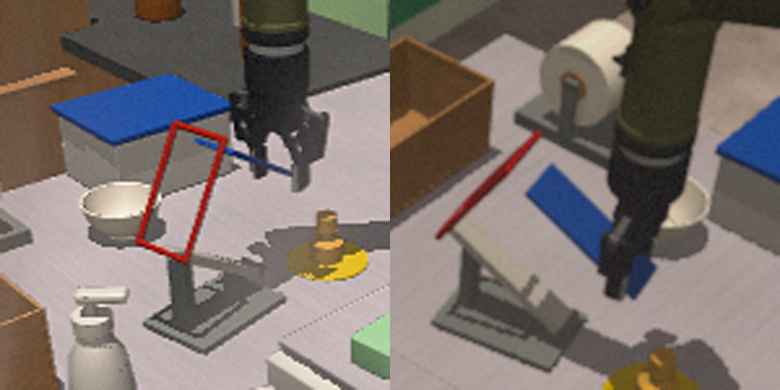

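The sheet is held firmly and still tilted 32°. I'll level it in the grip by raising it with its high end just under the hoop's fixed top bar. The lever arm is long and the force small, and nothing soft is loaded.

>>> jog_arm(targets=[[-14,0,0,0],[-28,0,0,0],[-28,0,-10,0],[-28,0,-16,0],[-28,0,-22,0],[-28,0,-28,0],[-28,0,-34,0],[-28,0,-40,0]])

```text
time_s: 12.42
tool_pos: [463.3, -288.8, 334.1]
eef_rot: [-0.001, -0.095, 0.995, 0.001]
contact_force: [-1.1, -0.4, -7.1]
grip_width: 0.664
grip_force: 65.1
```

>>> jog_arm(targets=[[0,0,-6,0],[0,0,-12,0],[0,0,-18,0],[0,0,-24,0],[0,0,-30,0],[0,0,-36,0],[0,0,-40,0],[0,0,-40,0]])

```text
time_s: 13.42
tool_pos: [464.0, -289.1, 375.3]
eef_rot: [0.0, -0.095, 0.995, -0.0]
contact_force: [-2.8, -1.7, -6.0]
grip_width: 0.66
grip_force: 64.9
```

Run:
```python
from h import *
s=sense();print(s['tool_pos'],s['contact_force'],s['wrist_torque'],s['grip_width'])
a=snap('scene','s4');b=snap('side','d4')
A=a['frame'][65:215,150:300];B=b['frame'][40:190,290:440]
f=np.hstack([cv2.resize(A,(0,0),fx=2.6,fy=2.6,interpolation=2),cv2.resize(B,(0,0),fx=2.6,fy=2.6,interpolation=2)])
cv2.imwrite('pics/c4.png',f[...,::-1])
```

```text
[ 464.00770506 -289.08375229  375.25952967] [-2.76248968 -1.73862203 -5.95011473] [-0.22328116  1.05965508 -0.05464866] 0.6596664715160208
```

View pics/c4.png

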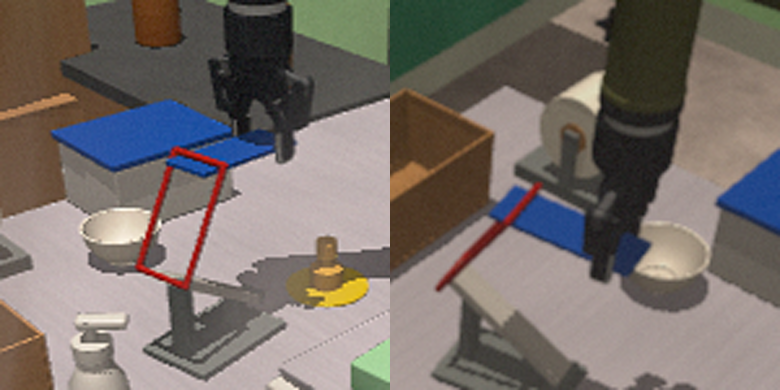

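The sheet is nearly level, with its high end under the hoop's top bar: left view (195,155), right view (520,205). I raise a little more and then measure the tilt by fitting the silhouette.

>>> jog_arm(targets=[[0,0,-4,0],[0,0,-8,0],[0,0,-8,0]])

```text
time_s: 13.9
tool_pos: [464.0, -288.9, 383.1]
eef_rot: [0.0, -0.096, 0.995, -0.0]
contact_force: [-2.2, -0.1, -6.8]
grip_width: 0.665
grip_force: 64.8
```

```bash
cat > tilt.py <<'E'
from h import *
from scipy.optimize import minimize
# fit sheet: params = pivot offset (dx,dy,dz) from nominal, pitch; yaw from tool
def quadmask(c,tp,yaw,p,d,dpiv,L0=-54,lo=-25,hi=78):
    ca,sa=np.cos(p),np.sin(p); ex=np.array([np.cos(yaw)*ca,np.sin(yaw)*ca,sa]); ey=np.array([-np.sin(yaw),np.cos(yaw),0]); ez=np.cross(ex,ey)
    P=np.array([tp[0],tp[1],tp[2]-152])+dpiv
    q=np.array([proj(c,P+ex*(s-L0)+ey*y+ez*z) for s in(lo,hi) for y in(-29,29) for z in(-3,3)])
    m=np.zeros(c['frame'].shape[:2],np.uint8); cv2.fillConvexPoly(m,cv2.convexHull((q*16).astype(np.int32)),1,shift=4); return m
def blue(c): return cv2.inRange(cv2.cvtColor(c['frame'],cv2.COLOR_RGB2HSV),(100,90,25),(125,255,255))>0
def cost(x,views,tp,yaw):
    v=0
    for c,B,box in views:
        m=quadmask(c,tp,yaw,x[0],0,np.array([x[1],x[2],x[3]]))>0
        full=quadmask(c,tp,yaw,x[0],0,np.array([x[1],x[2],x[3]]),lo=-200)>0
        R=np.zeros_like(m);R[box[1]:box[3],box[0]:box[2]]=1
        v+=1-(m&B&R).sum()/max(((m|(B&~full))&R).sum(),1)
    return v+ .0005*(x[1]**2+x[2]**2+x[3]**2)
def run(views,tp,yaw,n=''):
    V=[(c,blue(c),box) for c,box in views]
    best=min((cost((p,0,0,0),V,tp,yaw),p) for p in np.arange(-.3,.65,.02))
    r=minimize(cost,[best[1],0,0,0],args=(V,tp,yaw),method='Nelder-Mead',options=dict(initial_simplex=[[best[1],0,0,0],[best[1]+.06,0,0,0],[best[1],4,0,0],[best[1],0,4,0],[best[1],0,0,4]]))
    print(n,'grid',best,'fit',r.x.round(3),round(r.fun,3)); return r.x
E
python3 - <<'E'
from tilt import *
s=sense();print(s['tool_pos'],s['contact_force'],s['wrist_torque'])
run([(load('d3'),(330,110,545,200))],np.array([436.9,-294.3,296]),.191,'check tilt .558')
run([(load('d4'),(320,100,405,150))],np.array([464,-289.1,375.3]),.191,'d4')
b=snap('side','d5'); run([(b,(320,90,405,150))],s['tool_pos'],.191,'d5')
E
```

```text
[ 463.97306529 -288.89072199  383.10333601] [-2.17002067 -0.06710745 -6.82487292] [-0.30627581  1.03360304  0.04117908]
check tilt .558 grid (np.float64(0.7990251218597675), np.float64(0.5400000000000007)) fit [ 0.592 -0.295 -0.177 -0.024] 0.798
d4 grid (np.float64(0.3133433283358321), np.float64(0.10000000000000037)) fit [0.1 0.  0.  0. ] 0.313
d5 grid (np.float64(0.31603053435114503), np.float64(-0.01999999999999974)) fit [ 0.006  0.459  0.035 -0.062] 0.313
```

The tilt is about 0 within ±0.03, which agrees with the geometry. I disengage from the hoop and carry the sheet over the scale.

>>> jog_arm(targets=[[0,0,3,0],[0,0,6,0],[20,0,6,0],[45,0,6,0],[70,0,6,0],[75,35,6,0],[70,75,6,0],[60,120,6,0.03],[45,160,6,0.076],[20,200,6,0.076],[-5,240,16,0.076],[-25,270,36,0.076],[-37,285,56,0.076],[-37,285,63,0.076],[-37,285,63,0.076],[-37,285,63,0.076]])

```text
time_s: 15.95
tool_pos: [446.1, -3.3, 320.7]
eef_rot: [0.001, -0.057, 0.998, -0.0]
contact_force: [-0.4, -0.1, -0.5]
grip_width: 0.658
grip_force: 65.3
```

Run:
```python
from tilt import *
s=sense();print(s['tool_pos'],s['contact_force'],s['eef_rot'].round(4),s['qpos'].round(2)); q=s['eef_rot']
a=snap('scene','s6');b=snap('side','d6')
for n,c in(('s',a),('d',b)):
    B=blue(c).astype(np.uint8); k,l,st,ce=cv2.connectedComponentsWithStats(B); print(n,[(x.tolist()) for x in st[1:] if x[4]>60])
```

```text
[446.11779627  -3.29546247 320.72039587] [-0.40752466 -0.09264889 -0.49353083] [ 9.000e-04 -5.650e-02  9.984e-01 -3.000e-04] [ 0.2  -0.04 -0.25  2.03 -0.01  1.15  1.64]
s [[170, 103, 70, 28, 1072], [469, 121, 65, 31, 1500], [284, 161, 46, 27, 626], [453, 346, 73, 74, 1687], [509, 366, 51, 54, 1316]]
d [[416, 114, 88, 34, 1646], [259, 182, 38, 31, 581], [306, 203, 19, 23, 237], [0, 289, 57, 59, 962], [0, 322, 27, 44, 551]]
```

Run:
```python
from tilt import *
import tilt
a,b=load('s6'),load('d6'); tp=np.array([446.1,-3.3,320.7])
va=(a,(275,150,340,195));vb=(b,(250,170,335,235))
for yaw in (.09,.114,.14):
    x=run([va,vb],tp,yaw,f'both {yaw}')
run([va],tp,.114,'s');run([vb],tp,.114,'d')
# green centre check in same frames, from model corners vs edges
x=run([va,vb],tp,.114)
c=tp[:2]+x[1:3]+54*np.array([np.cos(.114),np.sin(.114)]); print('centre',c, 'z mid',tp[2]-152+x[3]+54*np.sin(x[0]))
```

```text
both 0.09 grid (np.float64(0.46118369209074694), np.float64(0.08000000000000035)) fit [ 0.06  -3.178  2.659  1.512] 0.43
both 0.114 grid (np.float64(0.46599128139006574), np.float64(0.10000000000000037)) fit [0.091 0.158 1.859 0.936] 0.417
both 0.14 grid (np.float64(0.4437792353060809), np.float64(0.10000000000000037)) fit [ 0.09  -1.738 -0.86   0.013] 0.413
s grid (np.float64(0.10861423220973787), np.float64(0.10000000000000037)) fit [ 0.09  -0.82   0.582  0.071] 0.08
d grid (np.float64(0.33783783783783783), np.float64(0.04000000000000031)) fit [0.032 1.123 0.533 0.277] 0.31
 grid (np.float64(0.46599128139006574), np.float64(0.10000000000000037)) fit [0.091 0.158 1.859 0.936] 0.417
centre [499.90750169   4.70129701] z mid 174.56518040193865
```

Run:
```python
from tilt import *
a,b=load('s6'),load('d6'); tp=np.array([446.1,-3.3,320.7])
def hull(c,box,e=1.5):
    B=blue(c);z=np.zeros_like(B);x0,y0,x1,y1=box;z[y0:y1,x0:x1]=B[y0:y1,x0:x1]
    return cv2.approxPolyDP(cv2.convexHull(np.argwhere(z)[:,::-1].astype(np.int32)),e,True)[:,0].tolist()
print('s',hull(a,(275,150,340,195)),'d',hull(b,(250,170,335,235)))
for p in(0,.09):
  for n,c in(('s',a),('d',b)):
    ca,sa=np.cos(p),np.sin(p);y=.114; ex=np.array([np.cos(y)*ca,np.sin(y)*ca,sa]);ey=np.array([-np.sin(y),np.cos(y),0]);ez=np.cross(ex,ey)
    print(p,n,[(s,w,z,proj(c,np.array([446.1,-3.3,168.7])+ex*(s+54)+ey*w+ez*z).round(1).tolist()) for s in(-78,78) for w in(-29,29) for z in(-3,3)])
```

```text
s [[332, 169], [301, 187], [284, 180], [284, 178], [320, 161], [329, 164]] d [[324, 211], [310, 225], [259, 194], [274, 182]]
0 s [(-78, -29, -3, [319.5, 162.2]), (-78, -29, 3, [319.6, 160.3]), (-78, 29, -3, [336.5, 169.0]), (-78, 29, 3, [336.7, 167.1]), (78, -29, -3, [282.1, 183.4]), (78, -29, 3, [282.1, 181.4]), (78, 29, -3, [299.7, 191.5]), (78, 29, 3, [299.8, 189.4])]
0 d [(-78, -29, -3, [323.0, 210.3]), (-78, -29, 3, [323.1, 208.5]), (-78, 29, -3, [309.3, 224.9]), (-78, 29, 3, [309.5, 223.2]), (78, -29, -3, [270.7, 183.4]), (78, -29, 3, [270.7, 181.7]), (78, 29, -3, [256.4, 196.6]), (78, 29, 3, [256.4, 194.9])]
0.09 s [(-78, -29, -3, [319.3, 163.0]), (-78, -29, 3, [319.6, 161.0]), (-78, 29, -3, [336.4, 169.8]), (-78, 29, 3, [336.7, 167.8]), (78, -29, -3, [282.2, 179.3]), (78, -29, 3, [282.4, 177.2]), (78, 29, -3, [299.9, 187.3]), (78, 29, 3, [300.1, 185.1])]
0.09 d [(-78, -29, -3, [322.8, 210.8]), (-78, -29, 3, [323.1, 209.2]), (-78, 29, -3, [309.2, 225.5]), (-78, 29, 3, [309.5, 223.9]), (78, -29, -3, [270.7, 180.0]), (78, -29, 3, [270.9, 178.4]), (78, 29, -3, [256.4, 193.2]), (78, 29, 3, [256.5, 191.6])]
```

Fit: sheet centred at about (499, 4.7), yaw 0.114, still about 0.06–0.09 rad high at the far end. I lower slowly until the low end just touches, nudging +2 mm in x.

>>> jog_arm(targets=[[-2,0,15,0],[-2,0,30,0],[-2,0,42,0],[-2,0,50,0],[-2,0,54,0],[-2,0,56,0],[-2,0,57,0],[-2,0,57,0]])

```text
time_s: 17.05
tool_pos: [448.2, -1.9, 263.0]
eef_rot: [0.0, -0.058, 0.998, -0.0]
contact_force: [-0.3, 0.1, 0.0]
grip_width: 0.661
grip_force: 65.3
```

>>> jog_arm(targets=[[0,0,0.7,0],[0,0,1.3,0],[0,0,1.3,0]])

```text
time_s: 17.42
tool_pos: [448.1, -1.9, 261.4]
eef_rot: [0.0, -0.058, 0.998, -0.0]
contact_force: [0.1, -0.3, -0.8]
grip_width: 0.66
grip_force: 65.3
```

>>> jog_arm(targets=[[0,0,0.7,0],[0,0,1.3,0],[0,0,1.3,0]])

```text
time_s: 17.8
tool_pos: [448.2, -1.8, 260.4]
eef_rot: [0.0, -0.058, 0.998, -0.0]
contact_force: [-0.0, -0.6, 2.6]
grip_width: 0.661
grip_force: 65.6
```

>>> jog_arm(targets=[[0,0,0.4,0],[0,0,0.7,0],[0,0,0.7,0]])

```text
time_s: 18.18
tool_pos: [448.2, -1.8, 260.1]
eef_rot: [0.0, -0.058, 0.998, -0.0]
contact_force: [-2.6, 0.0, 6.3]
grip_width: 0.662
grip_force: 65.9
```

Run:
```python
from tilt import *
s=sense();print(s['tool_pos'],s['contact_force'],s['wrist_torque']);tp=s['tool_pos']
a=snap('scene','s7');b=snap('side','d7')
def hull(c,box,e=1.5):
    B=blue(c);z=np.zeros_like(B);x0,y0,x1,y1=box;z[y0:y1,x0:x1]=B[y0:y1,x0:x1]
    return cv2.approxPolyDP(cv2.convexHull(np.argwhere(z)[:,::-1].astype(np.int32)),e,True)[:,0].tolist()
print('s',hull(a,(275,165,340,225)),'d',hull(b,(250,190,335,255)))
run([(a,(275,165,340,225))],tp,.114,'s')
# scene: strip along far-end: green visible beneath blue?
for u,v in((301,199),(292,196)): pass
print(a['frame'][196:222,300].tolist())
```

```text
[448.23489095  -1.8369762  260.10279052] [-2.63041607  0.03399127  6.27587981] [-0.10640288  0.63541483 -0.05899235]
s [[339, 175], [326, 193], [299, 209], [283, 201], [322, 165]] d [[321, 228], [310, 241], [307, 241], [259, 212], [273, 200], [314, 222]]
s grid (np.float64(0.09025270758122739), np.float64(0.06000000000000033)) fit [ 0.064 -0.211  0.16   0.717] 0.071
[[23, 78, 164], [29, 82, 167], [36, 85, 169], [32, 82, 167], [30, 81, 166], [32, 84, 168], [28, 82, 165], [35, 85, 169], [36, 83, 165], [31, 85, 171], [31, 83, 171], [33, 84, 171], [0, 24, 70], [64, 84, 79], [96, 121, 88], [87, 111, 81], [80, 106, 76], [85, 106, 80], [88, 113, 85], [88, 109, 82], [86, 103, 78], [84, 105, 80], [85, 104, 77], [76, 97, 72], [122, 118, 113], [208, 193, 194]]
```

>>> jog_arm(targets=[[0,0,0.4,0],[0,0,0.8,0],[0,0,0.8,0]])

```text
time_s: 18.65
tool_pos: [448.3, -1.8, 259.8]
eef_rot: [0.0, -0.058, 0.998, -0.0]
contact_force: [-4.2, 0.0, 11.3]
grip_width: 0.662
grip_force: 66.3
```

>>> jog_arm(targets=[[0,0,0.3,0],[0,0,0.6,0],[0,0,0.6,0]])

```text
time_s: 19.02
tool_pos: [448.3, -1.8, 259.6]
eef_rot: [0.0, -0.058, 0.998, -0.0]
contact_force: [-4.9, 0.4, 14.5]
grip_width: 0.667
grip_force: 66.5
```

Now I open very slowly, so the sheet settles with finger contact.

>>> jog_arm(targets=[[0,0,0,0],[0,0,0,0]], claw=-0.3)

```text
time_s: 19.27
tool_pos: [448.3, -1.8, 259.7]
eef_rot: [0.0, -0.058, 0.998, -0.0]
contact_force: [-4.9, -0.4, 13.9]
grip_width: 0.66
grip_force: 66.5
```

>>> jog_arm(targets=[[0,0,0,0],[0,0,0,0]], claw=-0.32)

```text
time_s: 19.52
tool_pos: [448.3, -1.8, 259.6]
eef_rot: [0.0, -0.058, 0.998, -0.0]
contact_force: [-5.1, -1.0, 13.2]
grip_width: 0.663
grip_force: 60.5
```

>>> jog_arm(targets=[[0,0,0,0],[0,0,0,0]], claw=-0.34)

```text
time_s: 19.77
tool_pos: [448.4, -1.8, 259.2]
eef_rot: [0.0, -0.058, 0.998, -0.0]
contact_force: [-2.7, 0.2, 9.5]
grip_width: 0.671
grip_force: 29.3
```

>>> jog_arm(targets=[[0,0,0,0],[0,0,0,0]], claw=-0.36)

```text
time_s: 20.02
tool_pos: [448.0, -1.9, 257.8]
eef_rot: [0.0, -0.058, 0.998, 0.0]
contact_force: [0.2, 0.4, 0.4]
grip_width: 0.68
grip_force: 0.0
```

>>> jog_arm(targets=[[0,0,0,0],[0,0,0,0]], claw=-0.4)

```text
time_s: 20.27
tool_pos: [448.1, -1.9, 257.8]
eef_rot: [-0.0, -0.058, 0.998, 0.0]
contact_force: [0.6, 1.0, 0.1]
grip_width: 0.702
grip_force: 0.0
```

>>> jog_arm(targets=[[0,0,0,0],[0,0,0,0],[0,0,0,0]], claw=-1)

```text
time_s: 20.65
tool_pos: [448.1, -1.8, 258.1]
eef_rot: [0.0, -0.058, 0.998, -0.0]
contact_force: [-0.3, -0.0, 0.3]
grip_width: 0.998
grip_force: 0.0
```

>>> jog_arm(targets=[[0,0,-30,0],[0,0,-80,0],[0,0,-130,0],[0,0,-150,0],[30,0,-150,0],[60,0,-150,0],[60,0,-150,0]])

```text
time_s: 21.52
tool_pos: [387.2, -8.9, 408.2]
eef_rot: [0.0, -0.057, 0.998, -0.0]
contact_force: [-0.7, -0.0, -0.4]
grip_width: 1.001
grip_force: 0.0
```

Run:
```python
from tilt import *
s=sense();print(s['tool_pos'],s['qpos'].round(2))
w=snap('wrist','w8');a=snap('scene','s8');b=snap('side','d8')
B=blue(w).astype(np.uint8);k,l,st,ce=cv2.connectedComponentsWithStats(B)
print([x.tolist() for x in st[1:] if x[4]>100])
def hull(m,e=2.5): return cv2.approxPolyDP(cv2.convexHull(np.argwhere(m)[:,::-1].astype(np.int32)),e,True)[:,0]
i=1+np.argmax(st[1:,4]);h=hull(l==i);print(h.tolist()); P=np.array([atz(w,u+.0,v,110)[:2] for u,v in h]);print(P.round(1).tolist(),cv2.minAreaRect(P.astype(np.float32)))
for n,c,box in(('s',a,(270,165,345,225)),('d',b,(245,190,335,255))):
    m=blue(c);z=np.zeros_like(m);x0,y0,x1,y1=box;z[y0:y1,x0:x1]=m[y0:y1,x0:x1];print(n,hull(z,1.5).tolist())
    ex=np.array([np.cos(.114),np.sin(.114),0]);ey=np.array([-ex[1],ex[0],0])
    print([proj(c,np.array([500,4.5,z])+ex*X+ey*Y).round(1).tolist() for X in(-78,78) for Y in(-29,29) for z in(104,110)])
```

```text
[387.23812779  -8.93035431 408.22220614] [ 0.22 -0.25 -0.22  2.02 -0.05  1.36  1.7 ]
[[253, 239, 58, 126, 6731]]
[[309, 240], [306, 359], [286, 364], [257, 360], [253, 240]]
[[417.5, 22.5], [560.8, 39.7], [570.3, 18.2], [568.5, -14.9], [423.8, -31.9]] ((495.73626708984375, 4.340385437011719), (151.4027557373047, 55.157867431640625), 6.695862293243408)
s [[334, 186], [333, 189], [299, 211], [283, 203], [283, 201], [318, 180]]
[[318.6, 181.7], [318.7, 179.9], [335.1, 188.8], [335.3, 187.0], [282.3, 203.9], [282.3, 202.0], [299.3, 212.4], [299.4, 210.4]]
d [[321, 228], [310, 241], [307, 241], [259, 213], [272, 201]]
[[320.9, 227.7], [321.0, 226.1], [307.7, 242.3], [307.8, 240.7], [270.5, 200.9], [270.4, 199.3], [256.7, 214.1], [256.6, 212.5]]
```

The sheet lies flat: centre about (497, 4.4), yaw 0.117, height as modelled, within 4 mm of the green bar's centre. Now I go above the rose bar at (568, 321), yaw 1.294.

>>> jog_arm(targets=[[-20,28,0,0.18],[-40,56,0,0.36],[-60,84,0,0.54],[-80,112,0,0.72],[-100,140,0,0.9],[-120,168,0,1.08],[-140,196,10,1.26],[-160,224,20,1.44],[-180,252,30,1.62],[-200,280,50,1.8],[-218,307,60,1.963],[-218,307,60,1.963],[-218,307,60,1.963]])

```text
time_s: 23.3
tool_pos: [570.1, 321.2, 347.5]
eef_rot: [-0.0, 0.798, 0.603, -0.0]
contact_force: [0.0, -0.3, -0.2]
grip_width: 1.002
grip_force: 0.0
```

Run:
```python
from h import *
s=sense();print(s['tool_pos'],s['qpos'].round(2),s['eef_rot'].round(4))
w=snap('wrist','w9');h=cv2.cvtColor(w['frame'],cv2.COLOR_RGB2HSV)
m=cv2.inRange(h,(0,60,40),(8,200,255))|cv2.inRange(h,(168,60,40),(180,200,255))
k,l,st,ce=cv2.connectedComponentsWithStats(m);i=1+np.argmax(st[1:,4]);print(st[i])
# top face: brighter part
V=h[...,2][l==i];print(np.percentile(V,[5,25,50,75,95]))
def poly(mm,e=3): return cv2.approxPolyDP(cv2.convexHull(np.argwhere(mm)[:,::-1].astype(np.int32)),e,True)[:,0]
p=poly(l==i);print('all',p.tolist(),np.array([atz(w,u,v,34)[:2] for u,v in p]).round(1).tolist())
t,_=cv2.threshold(V.reshape(-1,1),0,255,cv2.THRESH_OTSU);mm=((l==i)&(h[...,2]>t)).astype(np.uint8);mm=cv2.morphologyEx(mm,cv2.MORPH_OPEN,np.ones((5,5)))
p=poly(mm);P=np.array([atz(w,u,v,34)[:2] for u,v in p]);print('bright',t,p.tolist(),P.round(1).tolist(),cv2.minAreaRect(P.astype(np.float32)))
x=(568.4,321.2,1.294);print('model top',[proj(w,[x[0]+np.cos(x[2])*X-np.sin(x[2])*Y,x[1]+np.sin(x[2])*X+np.cos(x[2])*Y,34]).round(0).tolist() for X,Y in((-75,-26),(75,-26),(75,26),(-75,26))])
```

```text
[570.1079872  321.15671079 347.47949416] [-0.17  0.41 -0.5   1.5   0.2   1.29 -0.97] [-1.000e-04  7.976e-01  6.032e-01 -5.000e-04]
[ 253  121   56  147 7668]
[103. 106. 215. 220. 221.]
all [[305, 122], [308, 133], [304, 263], [300, 267], [259, 267], [255, 256], [253, 124]] [[611.4, 388.8], [611.6, 378.6], [574.9, 250.8], [569.6, 247.4], [527.5, 259.3], [527.3, 272.7], [565.1, 400.1]]
bright 161.0 [[256, 122], [307, 124], [304, 256], [300, 267], [284, 267], [256, 199]] [[568.2, 401.0], [612.7, 386.6], [576.9, 258.7], [569.6, 247.4], [553.2, 252.0], [546.6, 331.5]] ((569.8402709960938, 323.9337158203125), (147.5764923095703, 48.77378463745117), 74.35658264160156)
model top [[304.0, 271.0], [308.0, 124.0], [252.0, 124.0], [256.0, 271.0]]
```

The wrist view confirms the rose bar: measured top edge at px (256..307, 122–124) against model (252..308, 124). I descend and grip.

>>> jog_arm(targets=[[1,0,50,0],[1,0,95,0],[1,0,130,0],[1,0,155,0],[1,0,166,0],[1,0,170,0],[1,0,170,0],[1,0,170,0]])

```text
time_s: 24.35
tool_pos: [570.5, 322.5, 179.4]
eef_rot: [0.0, 0.798, 0.603, 0.001]
contact_force: [0.1, 0.3, -0.5]
grip_width: 0.999
grip_force: 0.0
```

>>> jog_arm(targets=[[0,0,0,0],[0,0,0,0],[0,0,0,0],[0,0,0,0],[0,0,0,0]], claw=1)

```text
time_s: 24.98
tool_pos: [570.2, 322.6, 178.8]
eef_rot: [0.0, 0.798, 0.603, 0.001]
contact_force: [-0.3, 0.5, 4.8]
grip_width: 0.598
grip_force: 66.4
```

>>> jog_arm(targets=[[0,0,-10,0],[0,0,-50,0],[0,0,-100,0],[0,0,-150,0],[0,0,-150,0],[0,0,-150,0]])

```text
time_s: 25.72
tool_pos: [569.6, 321.7, 326.7]
eef_rot: [0.0, 0.798, 0.603, -0.001]
contact_force: [-0.1, -0.6, -3.5]
grip_width: 0.594
grip_force: 65.7
```

Held. I carry it over the stack at (499, 4.5), yaw 0.115.

>>> jog_arm(targets=[[-15,1,-10,0.1],[-45,3,-15,0.25],[-80,5,-15,0.4],[-115,7,-15,0.55],[-155,9,-15,0.7],[-195,11,-15,0.85],[-235,14,-15,1.0],[-270,16,-15,1.1],[-300,18,-15,1.179],[-318,19,-15,1.179],[-324,19,-5,1.179],[-324,19,10,1.179],[-324,19,15,1.179],[-324,19,15,1.179]])

```text
time_s: 27.48
tool_pos: [499.6, 6.4, 312.1]
eef_rot: [-0.0, 0.998, 0.058, -0.001]
contact_force: [-0.0, 0.5, -2.0]
grip_width: 0.596
grip_force: 65.6
```

Run:
```python
from h import *
from scipy.optimize import least_squares
s=sense();tp=s['tool_pos'];print(tp,s['eef_rot'].round(4),s['contact_force'].round(1))
a=snap('scene','s10');b=snap('side','d10')
def hull(c,box,e=1.5):
    h=cv2.cvtColor(c['frame'],cv2.COLOR_RGB2HSV);m=cv2.inRange(h,(0,60,60),(8,200,255))|cv2.inRange(h,(168,60,60),(180,200,255))
    z=np.zeros_like(m);x0,y0,x1,y1=box;z[y0:y1,x0:x1]=m[y0:y1,x0:x1]; return cv2.approxPolyDP(cv2.convexHull(np.argwhere(z)[:,::-1].astype(np.int32)),e,True)[:,0].tolist()
print('s',hull(a,(260,140,350,230)),'d',hull(b,(235,160,340,260)))
z0=tp[2]-178.5
for n,c in(('s',a),('d',b)):
    ex=np.array([np.cos(.115),np.sin(.115),0]);ey=np.array([-ex[1],ex[0],0])
    print(n,[(X,Y,z,proj(c,np.array([tp[0],tp[1],z0+z])+ex*X+ey*Y).round(0).tolist()) for X in(-75,75) for Y in(-26,26) for z in(0,34)])
```

```text
[499.58274302   6.39560056 312.12114295] [-2.000e-04  9.983e-01  5.830e-02 -8.000e-04] [-0.   0.5 -2. ]
s [[334, 169], [334, 178], [301, 200], [285, 193], [286, 183], [312, 168]] d [[319, 220], [309, 231], [306, 231], [260, 206], [259, 197], [271, 186], [319, 211]]
s [(-75, -26, 0, [320.0, 174.0]), (-75, -26, 34, [321.0, 163.0]), (-75, 26, 0, [335.0, 180.0]), (-75, 26, 34, [336.0, 169.0]), (75, -26, 0, [285.0, 195.0]), (75, -26, 34, [285.0, 183.0]), (75, 26, 0, [300.0, 202.0]), (75, 26, 34, [301.0, 190.0])]
d [(-75, -26, 0, [320.0, 220.0]), (-75, -26, 34, [320.0, 211.0]), (-75, 26, 0, [308.0, 233.0]), (-75, 26, 34, [308.0, 224.0]), (75, -26, 0, [270.0, 194.0]), (75, -26, 34, [270.0, 185.0]), (75, 26, 0, [258.0, 206.0]), (75, 26, 34, [257.0, 197.0])]
```

The rose bar matches the model within about 1 px. I lower it with a 2 mm correction in y.

>>> jog_arm(targets=[[0,1,6,0],[0,2,12,0],[0,2,17,0],[0,2,20,0],[0,2,21.5,0],[0,2,22,0],[0,2,22,0]])

```text
time_s: 28.45
tool_pos: [500.0, 3.4, 291.2]
eef_rot: [0.0, 0.998, 0.057, 0.0]
contact_force: [0.1, -0.2, -3.3]
grip_width: 0.598
grip_force: 65.6
```

>>> jog_arm(targets=[[0,0,0.5,0],[0,0,1,0],[0,0,1,0]])

```text
time_s: 28.82
tool_pos: [499.9, 3.4, 290.0]
eef_rot: [0.0, 0.998, 0.057, 0.0]
contact_force: [-0.1, 0.2, -2.8]
grip_width: 0.596
grip_force: 65.6
```

>>> jog_arm(targets=[[0,0,0.4,0],[0,0,0.8,0],[0,0,0.8,0]])

```text
time_s: 29.2
tool_pos: [499.9, 3.4, 289.2]
eef_rot: [0.0, 0.998, 0.057, -0.0]
contact_force: [-0.5, -0.0, -3.7]
grip_width: 0.602
grip_force: 65.6
```

>>> jog_arm(targets=[[0,0,0.3,0],[0,0,0.6,0],[0,0,0.6,0]])

```text
time_s: 29.58
tool_pos: [500.0, 3.4, 288.7]
eef_rot: [0.0, 0.998, 0.057, 0.0]
contact_force: [-0.2, -0.3, -2.8]
grip_width: 0.598
grip_force: 65.8
```

>>> jog_arm(targets=[[0,0,0.3,0],[0,0,0.6,0],[0,0,0.6,0]])

```text
time_s: 29.95
tool_pos: [500.0, 3.4, 288.7]
eef_rot: [0.0, 0.998, 0.057, 0.0]
contact_force: [-3.4, -0.1, 4.8]
grip_width: 0.596
grip_force: 66.5
```

>>> jog_arm(targets=[[0,0,0.3,0],[0,0,0.5,0],[0,0,0.5,0]])

```text
time_s: 30.32
tool_pos: [499.9, 3.4, 288.7]
eef_rot: [0.0, 0.998, 0.057, 0.0]
contact_force: [-5.2, 0.1, 7.2]
grip_width: 0.597
grip_force: 67.0
```

The bar is resting on the sheet with about 10 N. I release slowly.

>>> jog_arm(targets=[[0,0,0,0],[0,0,0,0]], claw=-0.2)

```text
time_s: 30.58
tool_pos: [500.0, 3.4, 288.7]
eef_rot: [0.0, 0.998, 0.057, 0.0]
contact_force: [-5.4, -1.1, 7.9]
grip_width: 0.593
grip_force: 67.0
```

>>> jog_arm(targets=[[0,0,0,0],[0,0,0,0]], claw=-0.22)

```text
time_s: 30.82
tool_pos: [500.2, 3.4, 287.5]
eef_rot: [0.0, 0.998, 0.057, 0.001]
contact_force: [-0.3, 0.1, -0.2]
grip_width: 0.609
grip_force: 0.0
```

>>> jog_arm(targets=[[0,0,0,0],[0,0,0,0]], claw=-0.25)

```text
time_s: 31.08
tool_pos: [500.0, 3.4, 287.4]
eef_rot: [-0.0, 0.998, 0.057, 0.0]
contact_force: [0.1, -0.1, -0.1]
grip_width: 0.621
grip_force: 0.0
```

>>> jog_arm(targets=[[0,0,-1,0],[0,0,-1,0],[0,0,-1,0],[0,0,-1,0]], claw=-1)

```text
time_s: 31.58
tool_pos: [499.9, 3.4, 288.5]
eef_rot: [0.0, 0.998, 0.057, 0.0]
contact_force: [-0.1, -0.2, -0.1]
grip_width: 0.999
grip_force: 0.0
```

>>> jog_arm(targets=[[0,0,-10,0],[0,0,-40,0],[0,0,-90,0],[0,0,-140,0],[0,0,-140,0],[0,0,-140,0]])

```text
time_s: 32.33
tool_pos: [499.7, 3.4, 428.6]
eef_rot: [0.0, 0.998, 0.057, 0.0]
contact_force: [0.2, -0.4, -0.5]
grip_width: 0.999
grip_force: 0.0
```

Run:
```python
from tilt import *
s=sense();print(s['tool_pos'],s['contact_force'].round(1))
a=snap('scene','s11');b=snap('side','d11')
H=lambda z,e=1.5: cv2.approxPolyDP(cv2.convexHull(np.argwhere(z)[:,::-1].astype(np.int32)),e,True)[:,0].tolist()
def masks(c,box):
    h=cv2.cvtColor(c['frame'],cv2.COLOR_RGB2HSV);x0,y0,x1,y1=box;z=np.zeros(h.shape[:2],bool);z[y0:y1,x0:x1]=1
    r=(cv2.inRange(h,(0,60,60),(8,200,255))|cv2.inRange(h,(168,60,60),(180,200,255)))>0
    g=cv2.inRange(h,(50,50,60),(80,255,255))>0
    return r&z,blue(c)&z,g&z
for n,c,box in(('s',a,(260,150,350,240)),('d',b,(235,160,340,270))):
    for nm,m,hl,hw,z0,z1 in zip('rbg',masks(c,box),(75,78,75),(26,29,26),(110,104,70),(144,110,104)):
        ex=np.array([np.cos(.115),np.sin(.115),0]);ey=np.array([-ex[1],ex[0],0])
        q=np.array([proj(c,np.array([500,4.,z])+ex*X+ey*Y) for X in(-hl,hl) for Y in(-hw,hw) for z in(z0,z1)]).astype(np.float32)
        print(n,nm,m.sum(),'seen',H(m),'model',cv2.convexHull(q)[:,0].round(0).astype(int).tolist())
```

```text
[499.73350202   3.43457306 428.60840168] [ 0.2 -0.4 -0.5]
s r 1011 seen [[333, 177], [332, 185], [299, 207], [284, 200], [285, 190], [318, 171]] model [[335, 176], [334, 187], [299, 209], [284, 202], [284, 191], [319, 170]]
s b 167 seen [[334, 186], [333, 189], [299, 211], [283, 203], [283, 201]] model [[335, 187], [335, 189], [299, 212], [282, 204], [282, 202], [319, 180]]
s g 386 seen [[331, 191], [330, 199], [299, 220], [285, 213], [285, 205]] model [[333, 189], [333, 199], [299, 222], [284, 214], [284, 204], [319, 182]]
d r 1389 seen [[319, 226], [307, 237], [263, 213], [260, 210], [260, 203], [272, 192], [320, 218]] model [[320, 217], [319, 226], [308, 239], [258, 212], [258, 203], [271, 191]]
d b 206 seen [[339, 251], [335, 256], [259, 213], [321, 227]] model [[321, 226], [321, 228], [308, 242], [257, 214], [257, 212], [271, 199]]
d g 132 seen [[329, 260], [326, 262], [263, 223], [263, 218], [317, 235]] model [[319, 228], [319, 237], [307, 250], [259, 223], [258, 214], [271, 202]]
```

The stack matches the aligned model within 1–2 px in both views, and the arm is clear of everything. I hand in.

```bash
python3 -c "
from workcell import *
print(hand_in())"
```

```text
the job is handed in; nothing more can be done
None
```

The job is handed in, with no verdict shown: the weight was standing on the yellow mat when last viewed, and the final camera check put green bar, blue sheet and rose bar in one stack, centred and lined up to within about 2 px (about 4 mm).

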